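# Stop the jig plate rocking

### The job

The aluminium plate of the slate jig rocks at one corner. With closed fingertips press down on the ring marks at its corners, one after another, until you find the corner that dips, then press the orange shim beside that corner fully down so that the plate sits firm and level. Leave the other three shims up, grasp or lift nothing, do not disturb the things lying about, and finish clear of everything.

Things in the scene. Friction and masses are not known exactly. Their poses are not given: they have to be found in the camera images.
- jig_base: Fixed blue steel jig base, 172 x 248 x 12 mm, on the bench; origin under its middle, z up, x away from the robot ('far') and y to the left, up to a small yaw. It carries a square aluminium plate in a low rim in the middle and four black shim guides, two on each y side.
- plate_centre (a point): Centre of the plate's top face, 36 mm above the bench; z is its normal. Plate 152 x 152 x 10 mm, edges along the base's x and y, held by one rubber-sprung centre bolt whose head stands 10 mm above the plate. Each corner rests on a hidden packing; one of the four, not to be told by eye, is 4 mm too thin.
- corner_near_left (a point): Ring mark, 20 mm across, on the plate's top face near its near left corner, at 52 mm from the plate's centre along x and y: the place to press, 36 mm above the bench. If this is the rocking corner, 6 to 10 N tip the plate down here by about 3 mm (0.04 rad) and it springs back level when let go; a firm corner gives less than 1 mm.
- shim_near_left_top (a point): Centre of the top of the orange shim of the near left corner, a 22 x 22 mm upright key with level top, 50 mm outward along the base's y from that corner's ring mark. Top 46 mm above the bench when up (12 mm over its 36 x 36 mm black guide), 36 mm when fully down (2 mm over the guide).
- shim_near_left (a joint): How far the near left shim is pressed down: 0 up (as found), 0.010 m fully down. Slides down with about 8 N and stays where it is left. Fully down, it raises the packing under its corner by 4 mm.
- corner_near_right (a point): Ring mark, 20 mm across, on the plate's top face near its near right corner, at 52 mm from the plate's centre along x and y: the place to press, 36 mm above the bench. If this is the rocking corner, 6 to 10 N tip the plate down here by about 3 mm (0.04 rad) and it springs back level when let go; a firm corner gives less than 1 mm.
- shim_near_right_top (a point): Centre of the top of the orange shim of the near right corner, a 22 x 22 mm upright key with level top, 50 mm outward along the base's y from that corner's ring mark. Top 46 mm above the bench when up (12 mm over its 36 x 36 mm black guide), 36 mm when fully down (2 mm over the guide).
- shim_near_right (a joint): How far the near right shim is pressed down: 0 up (as found), 0.010 m fully down. Slides down with about 8 N and stays where it is left. Fully down, it raises the packing under its corner by 4 mm.
- corner_far_left (a point): Ring mark, 20 mm across, on the plate's top face near its far left corner, at 52 mm from the plate's centre along x and y: the place to press, 36 mm above the bench. If this is the rocking corner, 6 to 10 N tip the plate down here by about 3 mm (0.04 rad) and it springs back level when let go; a firm corner gives less than 1 mm.
- shim_far_left_top (a point): Centre of the top of the orange shim of the far left corner, a 22 x 22 mm upright key with level top, 50 mm outward along the base's y from that corner's ring mark. Top 46 mm above the bench when up (12 mm over its 36 x 36 mm black guide), 36 mm when fully down (2 mm over the guide).
- shim_far_left (a joint): How far the far left shim is pressed down: 0 up (as found), 0.010 m fully down. Slides down with about 8 N and stays where it is left. Fully down, it raises the packing under its corner by 4 mm.
- corner_far_right (a point): Ring mark, 20 mm across, on the plate's top face near its far right corner, at 52 mm from the plate's centre along x and y: the place to press, 36 mm above the bench. If this is the rocking corner, 6 to 10 N tip the plate down here by about 3 mm (0.04 rad) and it springs back level when let go; a firm corner gives less than 1 mm.
- shim_far_right_top (a point): Centre of the top of the orange shim of the far right corner, a 22 x 22 mm upright key with level top, 50 mm outward along the base's y from that corner's ring mark. Top 46 mm above the bench when up (12 mm over its 36 x 36 mm black guide), 36 mm when fully down (2 mm over the guide).
- shim_far_right (a joint): How far the far right shim is pressed down: 0 up (as found), 0.010 m fully down. Slides down with about 8 N and stays where it is left. Fully down, it raises the packing under its corner by 4 mm.
- spring_clamp: Black spring clamp with orange jaw tips, 80 x 165 x 22 mm, lying on the bench; origin under its middle. Bystander.
- small_slate: Small dark slate piece, 50 x 63 x 8 mm, on the bench to the right of the jig; origin under its middle. Bystander.
- gable_slate: Small dark slate piece with a peaked edge, 45 x 60 x 8 mm, on the bench to the left of the jig; origin under its middle. Bystander.
- pencil: Red carpenter's pencil, 12 x 178 x 8 mm, along its own y; origin under its middle; on the bench just in front of the jig. Bystander.

How it is judged:
By the outcome, as a careful person would: the job done as asked, in the order asked, and still so for the second after the job is handed in, with the robot touching nothing.
It also fails if it takes over 51 s, if anything falls off the work surface, if the arm or the gripper's body presses on something with over 40 N, if the wrist force passes 120 N, or if a joint passes its speed limit or range.

### The arm

A 6-joint arm with a two-finger parallel gripper is mounted at the origin on the work surface; the furniture and walls round the work are solid. World frame = base frame: x ahead of the robot, y to its left, z up, the work surface at z = 0. Lengths are in mm, angles in degrees, forces in N, time in s.
With the tool pointing down it reaches from about 350 to 850 mm from the base axis. Payload 8.1 kg.
Tool frame: the origin (TCP) lies at the very end of the fingers, on their centre line; the grasp point (between the pads) lies 19 mm behind it; z points along the fingers, y is the direction in which the jaws open and shut (so a half turn about z gives the same grasp; the last joint's range is limited). The gripper opens to 85 mm and grips with 20 to 120 N. Pads are 22 mm wide; open, the fingers measure 114 mm over their backs; the gripper's body (76 mm by 85 mm) begins 54 mm behind the grasp point. The pads swing forward as they close: fully open they stand 13 mm farther back than shut.
Start: joints at [59.507, 7.471, 85.268, -0, 87.261, -4.893], TCP at [259.229, 541.115, 231.292] pointing down, gripper open.
Joint ranges: [-169.43, 169.43], [-51.17, 129.36], [1.28, 143.12], [-76.62, 256.62], [0, 156.53], [-152.29, 152.29]. Speed limits (degrees/s): [136.94, 136.94, 159.86, 180, 180, 180].

### API

Orientations are given as [roll, pitch, yaw] about the fixed x, y, z axes, in that order (R = Rz(yaw) Ry(pitch) Rx(roll)).
In Python, from bench import r, eyes gives the robot as it stands. The module is installed in compiled form; this text tells all that it offers.
- The arm moves only by the tool play_rows, never from a script. Its argument "deltas" is a list of rows, each a list of 3 entries, a list of its own where there are three numbers: the shift along the tool's x, y, z in m, then the turn, a rotation vector about the tool's x, y, z in rad, then the closure, from 0 (fully open) to 1 (shut). A call has 1 to 8 rows; each row shifts and turns the pose as measured when the row begins, along the tool's axes as they then stand; what a row does not reach is not made up. A row lasts 1/8 s, in which the tool goes at most 62.5 mm and 10.7 degrees, less where a joint would pass 70% of its speed; a pose out of reach is approached as far as the arm can. A call with a gripper value outside its range is refused whole. The fingers move at their own pace and stop on an object; "force" is the grip in N (left out, the last holds). Time passes only in rows, so rows that do not move let the fingers close. It gives the time, the measured TCP pose, the force and the opening at its end, in the units of the state.
- r.sense(): the state, without advancing time (a new reading comes with each control period).
- eyes.snapshot(name): name is "scene" or "top"; returns the picture (420x560x3 uint8, red, green, blue); there is no depth.
- eyes.get_calibration(name): a dict with "mtx" (3x3 intrinsics, pixels), "R" (3x3) and "t" (3): a world point X has camera coordinates R X + t. Camera axes: x right, y down, z forward; pixel columns grow to the right and rows downward; lengths in mm; the calibration is good to about 2 mm. A picture is of the moment at which its call begins. get_calibration takes no time and is no camera call.
- r.hand_in(): hands the job in, once; it reports no verdict.
The state is a dict: "time": time; "joint_pos": joint angles; "qd": joint speeds; "joint_efforts": joint torques, N m; "tool_pos": TCP position; "tcp_rot": TCP orientation; "ft_force": force on the tool from outside, world axes, zero at the start; "wrist_torque": the same for the moment, N m; "finger_gap": finger opening in mm.
Only numpy, scipy, OpenCV 4.12 (cv2) and the standard library are available. Lean on these libraries where they do the work, as an engineer would, in place of code of your own. Each camera call takes 0.05 s, during which the arm holds its last target. There are 200 camera calls.

## Working session

There is one attempt and no reset: what is moved stays moved. The work goes in short steps, Python scripts to look and compute and a tool call to move; the robot and the scene stay as the last step left them, time stands still between calls to the robot, and variables do not carry over. Pictures are saved under pics/ and viewed, about 8 in all and at most 12, crops included, and the job is handed in when it is done.

Besides the shell and the picture viewer there is one more tool, called after "Request:" as name([rows], argument=value, ...), one row to a line, values as JSON. play_rows: Moves the arm, as the interface text tells. Its arguments: {"type":"object","properties":{"deltas":{"type":"array"},"force":{"type":"number"}},"required":["deltas"]}

```bash
mkdir -p pics
python3 - <<'E'
from bench import r, eyes
import cv2
for n in("top","scene"):
    p=eyes.snapshot(n); cv2.imwrite(f"pics/{n}0.png",p[:,:,::-1])
    c=eyes.get_calibration(n); print(n,c)
print(r.sense())
E
```

```text
top {'mtx': array([[527.41836668,   0.        , 280.29857236],
       [  0.        , 527.41836668, 203.86083081],
       [  0.        ,   0.        ,   1.        ]]), 'R': array([[ 0.02918834, -0.99956332, -0.0046056 ],
       [-0.99381883, -0.02852626, -0.10728647],
       [ 0.10710823,  0.00770865, -0.99421748]]), 't': array([  89.8648018 ,  450.1590521 , 1344.38282146])}
scene {'mtx': array([[404.27628933,   0.        , 273.9805027 ],
       [  0.        , 404.27628933, 209.85948349],
       [  0.        ,   0.        ,   1.        ]]), 'R': array([[-0.94982235, -0.31269976, -0.00750807],
       [-0.12816266,  0.41096457, -0.90259761],
       [ 0.28532761, -0.85634513, -0.43041977]]), 't': array([470.60688379,  75.38105805, 985.00994064])}
{'time': 0.1, 'joint_pos': array([ 5.95070969e+01,  7.51182903e+00,  8.53245773e+01, -1.79445597e-03,
        8.72603731e+01, -4.89334041e+00]), 'qd': array([-0.03667723, -0.12533929, -0.17742989, -0.04940801, -0.02938328,
       -0.00114977]), 'joint_efforts': array([ 1.61017244e-03, -5.70951462e+01, -5.01942229e+01, -1.60116779e-04,
        8.16006301e-03,  1.74202489e-05]), 'tool_pos': array([258.98537639, 540.67228344, 230.32365761]), 'tcp_rot': array([-1.79903420e+02, -6.46966207e-03,  1.54400519e+02]), 'ft_force': array([-0.32682329, -0.00420841, -0.31162021]), 'wrist_torque': array([-0.04827669, -0.04753272,  0.02846023]), 'finger_gap': 85.57780118110603}
```

View pics/top0.png

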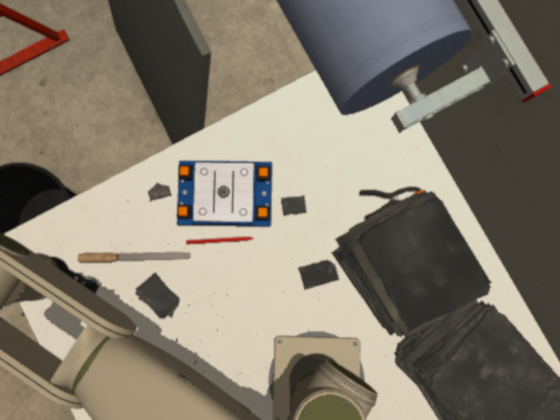

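View pics/scene0.png

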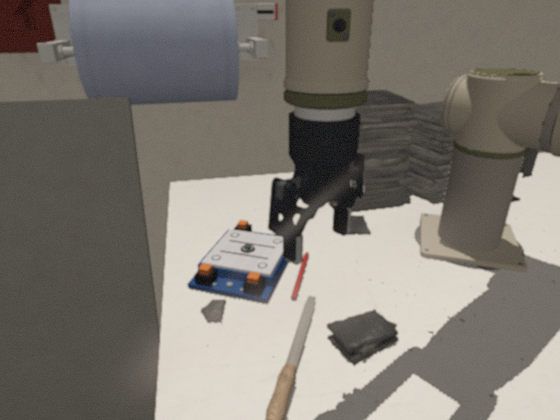

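The top view shows the jig at about (225,193), with shims near (184,171), (263,172), (183,211) and (262,212), and the pencil in front. I'll enlarge it to read the points.

```bash
python3 - <<'E'
import cv2
p=cv2.imread("pics/top0.png")[150:235,165:285]
cv2.imwrite("pics/crop0.png",cv2.resize(p,None,fx=6.5,fy=6.5,interpolation=cv2.INTER_CUBIC))
E
cat > h.py <<'E'
import numpy as np
from bench import r,eyes
def unproj(n,uv,z):
    c=eyes.get_calibration(n); R,t=c["R"],c["t"]
    C=-R.T@t; d=R.T@np.linalg.inv(c["mtx"])@np.array([*uv,1.])
    return C+d*(z-C[2])/d[2]
def proj(n,X):
    c=eyes.get_calibration(n); q=c["mtx"]@(c["R"]@np.array(X)+c["t"]); return q[:2]/q[2]
E
```

```text
(no output)
```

View pics/crop0.png

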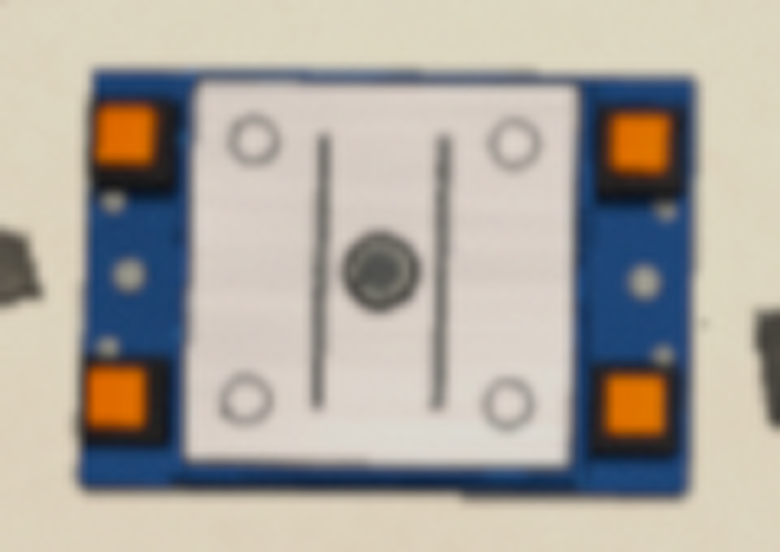

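Crop readings. Rings: FL (254,140), FR (515,144), NL (246,398), NR (508,403). Shims: FL (126,134), FR (640,141), NL (117,397), NR (636,404).

```bash
cat >> h.py <<'E'
NAMES=["FL","FR","NL","NR"]
def pts(c,yaw):
    R=np.array([[np.cos(yaw),-np.sin(yaw)],[np.sin(yaw),np.cos(yaw)]]); o={}
    for n in NAMES:
        x=52*(1 if n[0]=="F" else -1); s=1 if n[1]=="L" else -1
        o[n]=(c+R@[x,52*s],c+R@[x,102*s])
    return o
E
python3 - <<'E'
from h import *
from scipy.optimize import least_squares
f=lambda u,v:(165+(u+.5)/6.5-.5,150+(v+.5)/6.5-.5)
ring=dict(FL=(254,140),FR=(515,144),NL=(246,398),NR=(508,403))
sh=dict(FL=(126,134),FR=(640,141),NL=(117,397),NR=(636,404))
M={n:(unproj("top",f(*ring[n]),36)[:2],unproj("top",f(*sh[n]),46)[:2]) for n in NAMES}
res=lambda p:np.concatenate([(pts(p[:2],p[2])[n][k]-M[n][k]) for n in NAMES for k in(0,1)])
s=least_squares(res,[400,100,0]); print(s.x[:2],np.degrees(s.x[2])); print(s.fun.round(1))
for n in NAMES:print(n,[a.round(1) for a in pts(s.x[:2],s.x[2])[n]])
d=r.sense();print(proj("top",d["tool_pos"]))
E
```

```text
[474.47747156 250.81639038] 0.8121533749595299
[-0.  -0.3 -0.   0.4  0.1 -0.2 -0.1  0.  -0.7 -0.3  0.6  0.5 -0.2 -0.6
  0.4  0.4]
FL [array([525.7, 303.5]), array([525. , 353.5])]
FR [array([527.2, 199.6]), array([527.9, 149.6])]
NL [array([421.7, 302.1]), array([421. , 352.1])]
NR [array([423.2, 198.1]), array([423.9, 148.1])]
[ 76.15624266 274.03039544]
```

Run:
```python
from h import *
import cv2
P={n:eyes.get_calibration(n)["mtx"]@np.c_[eyes.get_calibration(n)["R"],eyes.get_calibration(n)["t"]] for n in("top","scene")}
for a,b in[((185,140),(131,98)),((210,55),(131,98)),((207,42),(131,98)),((345,112),(80,100)),((345,112),(235,100)),((468,38),(80,100))]:
    X=cv2.triangulatePoints(P["top"],P["scene"],np.float64(a),np.float64(b)).ravel();X=X[:3]/X[3]
    print(a,b,X.round(),proj("top",X).round(),proj("scene",X).round())
for z in(0,100,200,300,400): print(z,unproj("top",(185,140),z)[:2].round(),unproj("top",(345,112),z)[:2].round(), unproj("top",(398,122),z)[:2].round())
print(-eyes.get_calibration("scene")["R"].T@eyes.get_calibration("scene")["t"])
```

```text
(185, 140) (131, 98) [578. 323. 360.] [171. 118.] [172. 102.]
(210, 55) (131, 98) [714. 253. 349.] [210.  55.] [132.  98.]
(207, 42) (131, 98) [731. 254. 353.] [209.  46.] [124.  96.]
(345, 112) (80, 100) [769.  65. 338.] [302.  34.] [160.  88.]
(345, 112) (235, 100) [614. -31. 301.] [345. 113.] [234. 100.]
(468, 38) (80, 100) [1011. -235.  236.] [433. -45.] [151. 103.]
0 [615. 363.] [704. -64.] [ 680. -206.]
100 [592. 344.] [674. -52.] [ 653. -185.]
200 [569. 324.] [645. -41.] [ 625. -163.]
300 [547. 305.] [616. -30.] [ 598. -142.]
400 [524. 285.] [587. -19.] [ 570. -120.]
[175.60343786 959.6881802  495.53986272]
```

Request:
play_rows([
  [[0,0,0],[0,0,-0.15],1],
  [[0,0,0],[0,0,-0.15],1],
  [[0,0,0],[0,0,-0.147],1],
], force=40)

```text
time: 0.48
tool_pos: [258.4, 539.8, 228.4]
tcp_rot: [-179.7, -0.2, -179.3]
ft_force: [-0.1, 0.6, -0.4]
finger_gap: 32.4
```

```bash
cat >> h.py <<'E'
from scipy.spatial.transform import Rotation as Ro
C=np.array([474.5,250.8]);YAW=np.radians(.81);PT=pts(C,YAW)
def go(x,y,z):
    s=r.sense(); R=Ro.from_euler("xyz",s["tcp_rot"],degrees=True)
    W=Ro.from_euler("xyz",[180,0,180],degrees=True)
    print("t",s["time"],"pos",s["tool_pos"].round(1),s["tcp_rot"].round(2),"F",s["ft_force"].round(1),"gap",round(s["finger_gap"],1))
    print("tool delta mm",R.inv().apply(np.array([x,y,z])-s["tool_pos"]).round(1),"rotvec",(R.inv()*W).as_rotvec().round(3))
def tgt(n,k,z): go(*PT[n][k],z)
E
python3 -c "
from h import *
tgt('NL',0,75)"
```

```text
t 0.475 pos [258.4 539.8 228.4] [-1.7975e+02 -1.5000e-01 -1.7926e+02] F [-0.1  0.6 -0.4] gap 32.4
tool delta mm [-160.7 -239.1  154. ] rotvec [-0.004 -0.003  0.013]
```

Request:
play_rows([
  [[-0.027,-0.04,0.01],[0,0,0.012],1],
  [[-0.027,-0.04,0.015],[0,0,0],1],
  [[-0.027,-0.04,0.018],[0,0,0],1],
  [[-0.027,-0.04,0.02],[0,0,0],1],
  [[-0.027,-0.04,0.025],[0,0,0],1],
  [[-0.027,-0.04,0.025],[0,0,0],1],
  [[0,0,0],[0,0,0],1],
])

```text
time: 1.35
tool_pos: [423.7, 292.7, 109.8]
tcp_rot: [-179.7, -0.3, -179.7]
ft_force: [-0.0, 0.0, 0.7]
finger_gap: 0.0
```

```bash
python3 -c "
from h import *
tgt('NL',0,45)"
```

```text
t 1.35 pos [423.7 292.7 109.8] [-179.67   -0.32 -179.68] F [-0.   0.   0.7] gap 0.0
tool delta mm [ 1.5  9.7 64.8] rotvec [-0.006 -0.006  0.006]
```

Request:
play_rows([
  [[0.001,0.009,0.025],[-0.005,-0.005,0.005],1],
  [[0,0,0.02],[0,0,0],1],
  [[0,0,0.012],[0,0,0],1],
  [[0,0,0],[0,0,0],1],
])

```text
time: 1.85
tool_pos: [422.1, 303.6, 52.4]
tcp_rot: [179.9, -0.0, 180.0]
ft_force: [0.6, -0.7, 0.2]
finger_gap: 0.1
```

```bash
python3 -c "
from h import *
tgt('NL',0,37)"
```

```text
t 1.85 pos [422.1 303.6  52.4] [ 1.7995e+02 -2.0000e-02  1.7998e+02] F [ 0.6 -0.7  0.2] gap 0.1
tool delta mm [ 0.3 -1.5 15.4] rotvec [ 0.001 -0.    -0.   ]
```

Request:
play_rows([
  [[0,-0.001,0.009],[0,0,0],1],
  [[0,0,0.003],[0,0,0],1],
  [[0,0,0.001],[0,0,0],1],
  [[0,0,0.001],[0,0,0],1],
])

```text
time: 2.35
tool_pos: [423.4, 303.8, 39.9]
tcp_rot: [179.8, 0.2, -180.0]
ft_force: [0.2, -0.9, 0.1]
finger_gap: 0.1
```

Request:
play_rows([
  [[0,0,0.001],[0,0,0],1],
])

```text
time: 2.48
tool_pos: [423.6, 303.9, 39.1]
tcp_rot: [179.8, 0.2, -180.0]
ft_force: [-0.3, 0.4, -0.3]
finger_gap: 0.0
```

Request:
play_rows([
  [[0,0,0.001],[0,0,0],1],
])

```text
time: 2.6
tool_pos: [423.7, 303.9, 38.2]
tcp_rot: [179.8, 0.2, -180.0]
ft_force: [-0.7, 0.4, -0.5]
finger_gap: -0.1
```

Request:
play_rows([
  [[0.001,-0.001,0.001],[0,0,0],1],
  [[0,0,0.001],[0,0,0],1],
])

```text
time: 2.85
tool_pos: [422.7, 302.9, 36.1]
tcp_rot: [179.8, 0.2, -180.0]
ft_force: [0.4, -0.2, -0.0]
finger_gap: 0.1
```

Request:
play_rows([
  [[0,0,0.001],[0,0,0],1],
])

```text
time: 2.98
tool_pos: [422.8, 302.9, 35.9]
tcp_rot: [179.8, 0.2, -180.0]
ft_force: [-6.2, -2.8, 14.7]
finger_gap: 0.1
```

Request:
play_rows([
  [[0,0,0.001],[0,0,0],1],
])

```text
time: 3.1
tool_pos: [422.8, 303.0, 35.9]
tcp_rot: [179.8, 0.2, -180.0]
ft_force: [-6.6, -3.5, 14.6]
finger_gap: 0.4
```

NL is firm: 14.7 N with the tip at 35.9. Next is NR, which is 104 mm toward −y and clear of the bolt.

Request:
play_rows([
  [[0,0,-0.012],[0,0,0],1],
  [[0,-0.03,-0.004],[0,0,0],1],
  [[0,-0.04,0],[0,0,0],1],
  [[0,-0.025,0],[0,0,0],1],
  [[0,0,0],[0,0,0],1],
  [[0,0,0],[0,0,0],1],
])

```text
time: 3.85
tool_pos: [424.8, 207.1, 55.6]
tcp_rot: [179.7, 0.5, -180.0]
ft_force: [-0.1, -0.1, 0.1]
finger_gap: -0.2
```

```bash
python3 -c "
from h import *
tgt('NR',0,37)"
```

```text
t 3.85 pos [424.8 207.1  55.6] [ 179.7     0.47 -179.95] F [-0.1 -0.1  0.1] gap -0.2
tool delta mm [ 1.7 -9.1 18.6] rotvec [0.005 0.008 0.001]
```

Request:
play_rows([
  [[0.0015,-0.009,0.009],[0.005,0.008,0],1],
  [[0,0,0.006],[0,0,0],1],
  [[0,0,0.002],[0,0,0],1],
  [[0,0,0],[0,0,0],1],
])

```text
time: 4.35
tool_pos: [422.8, 199.1, 36.8]
tcp_rot: [-180.0, -0.1, -179.8]
ft_force: [0.8, -0.1, -0.2]
finger_gap: -0.1
```

Request:
play_rows([
  [[0,0,0.001],[0,0,0],1],
])

```text
time: 4.47
tool_pos: [422.9, 199.3, 36.0]
tcp_rot: [-180.0, -0.1, -179.8]
ft_force: [-2.4, -1.5, 11.0]
finger_gap: 0.2
```

Request:
play_rows([
  [[0,0,0.001],[0,0,0],1],
])

```text
time: 4.6
tool_pos: [423.0, 199.3, 35.9]
tcp_rot: [-180.0, -0.1, -179.8]
ft_force: [-7.7, -3.4, 18.1]
finger_gap: 0.6
```

Request:
play_rows([
  [[0,0,0.001],[0,0,0],1],
])

```text
time: 4.72
tool_pos: [422.9, 199.3, 35.9]
tcp_rot: [-180.0, -0.1, -179.8]
ft_force: [-8.2, -2.3, 11.9]
finger_gap: -0.1
```

NR is firm too. Next is FR, at +x.

Request:
play_rows([
  [[0,0,-0.012],[0,0,0],1],
  [[-0.03,0,-0.004],[0,0,0],1],
  [[-0.04,0,0],[0,0,0],1],
  [[-0.03,0,0],[0,0,0],1],
  [[0,0,0],[0,0,0],1],
  [[0,0,0],[0,0,0],1],
])

```text
time: 5.48
tool_pos: [526.9, 200.8, 55.9]
tcp_rot: [180.0, 0.1, -179.7]
ft_force: [-0.3, -0.0, -0.9]
finger_gap: -0.0
```

```bash
python3 -c "
from h import *
tgt('FR',0,37)"
```

```text
t 5.475 pos [526.9 200.8  55.9] [ 1.7995e+02  1.1000e-01 -1.7973e+02] F [-0.3 -0.  -0.9] gap -0.0
tool delta mm [-0.3 -1.3 18.9] rotvec [0.001 0.002 0.005]
```

Request:
play_rows([
  [[0,-0.001,0.009],[0,0,0.005],1],
  [[0,0,0.006],[0,0,0],1],
  [[0,0,0.002],[0,0,0],1],
  [[0,0,0],[0,0,0],1],
])

```text
time: 5.98
tool_pos: [524.3, 199.9, 37.2]
tcp_rot: [180.0, 0.0, -180.0]
ft_force: [0.2, 0.4, 0.3]
finger_gap: -0.1
```

Request:
play_rows([
  [[0,0,0.001],[0,0,0],1],
])

```text
time: 6.1
tool_pos: [524.3, 199.9, 36.3]
tcp_rot: [180.0, 0.0, -180.0]
ft_force: [0.6, 0.3, -0.3]
finger_gap: -0.3
```

Request:
play_rows([
  [[0,0,0.001],[0,0,0],1],
])

```text
time: 6.22
tool_pos: [524.3, 200.0, 35.9]
tcp_rot: [180.0, 0.0, -180.0]
ft_force: [-5.6, -1.2, 10.4]
finger_gap: 0.2
```

Request:
play_rows([
  [[0,0,0.001],[0,0,0],1],
])

```text
time: 6.35
tool_pos: [524.3, 200.0, 35.9]
tcp_rot: [180.0, -0.0, -180.0]
ft_force: [-6.8, -2.0, 11.4]
finger_gap: 0.0
```

FR is firm. That leaves FL, and I'll press it to confirm.

Request:
play_rows([
  [[0,0,-0.012],[0,0,0],1],
  [[0,0.03,-0.004],[0,0,0],1],
  [[0,0.04,0],[0,0,0],1],
  [[0,0.03,0],[0,0,0],1],
  [[0,0,0],[0,0,0],1],
  [[0,0,0],[0,0,0],1],
])

```text
time: 7.1
tool_pos: [527.0, 302.7, 57.1]
tcp_rot: [179.9, 0.3, 179.9]
ft_force: [-0.3, 0.4, 0.8]
finger_gap: 0.0
```

```bash
python3 -c "
from h import *
tgt('FL',0,37)"
```

```text
t 7.1 pos [527.  302.7  57.1] [179.87   0.31 179.95] F [-0.3  0.4  0.8] gap 0.0
tool delta mm [ 1.4  0.8 20.1] rotvec [ 0.002  0.005 -0.001]
```

Request:
play_rows([
  [[0.001,0.001,0.009],[0,0.005,0],1],
  [[0,0,0.006],[0,0,0],1],
  [[0,0,0.003],[0,0,0],1],
  [[0,0,0],[0,0,0],1],
])

```text
time: 7.6
tool_pos: [526.0, 301.1, 37.2]
tcp_rot: [179.9, -0.1, 179.8]
ft_force: [0.0, -0.6, 0.4]
finger_gap: -0.1
```

Request:
play_rows([
  [[0,0,0.001],[0,0,0],1],
])

```text
time: 7.72
tool_pos: [526.1, 301.0, 36.3]
tcp_rot: [179.9, -0.1, 179.8]
ft_force: [0.5, 0.1, -0.3]
finger_gap: 0.1
```

Request:
play_rows([
  [[0,0,0.001],[0,0,0],1],
])

```text
time: 7.85
tool_pos: [526.1, 301.0, 35.4]
tcp_rot: [179.9, -0.1, 179.8]
ft_force: [-0.5, -0.2, 2.0]
finger_gap: 0.0
```

Request:
play_rows([
  [[0,0,0.001],[0,0,0],1],
])

```text
time: 7.98
tool_pos: [526.2, 301.1, 34.8]
tcp_rot: [179.9, -0.0, 179.8]
ft_force: [-1.8, -0.8, 3.2]
finger_gap: 0.2
```

Request:
play_rows([
  [[0,0,0.001],[0,0,0],1],
])

```text
time: 8.1
tool_pos: [526.3, 301.2, 34.1]
tcp_rot: [179.9, -0.0, 179.8]
ft_force: [-2.4, -1.5, 4.6]
finger_gap: -0.1
```

FL gives: 1.9 mm at 4.6 N. I'll press a little further to confirm the full dip.

Request:
play_rows([
  [[0,0,0.001],[0,0,0],1],
  [[0,0,0.001],[0,0,0],1],
])

```text
time: 8.35
tool_pos: [526.5, 301.3, 33.0]
tcp_rot: [179.9, -0.0, 179.8]
ft_force: [-5.4, -2.7, 9.9]
finger_gap: -0.0
```

Request:
play_rows([
  [[0,0,0.001],[0,0,0],1],
])

```text
time: 8.48
tool_pos: [526.5, 301.3, 32.9]
tcp_rot: [179.9, -0.0, 179.8]
ft_force: [-6.8, -3.3, 12.4]
finger_gap: 0.1
```

Request:
play_rows([
  [[0,0,-0.01],[0,0,0],1],
  [[0,0,-0.012],[0,0,0],1],
  [[0,0.025,-0.006],[0,0,0],1],
  [[0,0.023,0],[0,0,0],1],
  [[0,0,0],[0,0,0],1],
  [[0,0,0],[0,0,0],1],
])

```text
time: 9.22
tool_pos: [528.1, 350.4, 64.6]
tcp_rot: [179.8, 0.2, 179.8]
ft_force: [0.3, -0.4, 0.6]
finger_gap: -0.2
```

```bash
python3 -c "
from h import *
tgt('FL',1,47)"
```

```text
t 9.225 pos [528.1 350.4  64.6] [1.7984e+02 1.6000e-01 1.7977e+02] F [ 0.3 -0.4  0.6] gap -0.2
tool delta mm [ 3.1  3.  17.6] rotvec [ 0.003  0.003 -0.004]
```

FL dips 3.1 mm at 10 N, so it is the rocking corner. Now I'll press its shim.

Request:
play_rows([
  [[0.003,0.003,0.008],[0.003,0.003,0],1],
  [[0,0,0.006],[0,0,0],1],
  [[0,0,0.002],[0,0,0],1],
  [[0,0,0],[0,0,0],1],
])

```text
time: 9.72
tool_pos: [524.5, 351.6, 46.5]
tcp_rot: [-179.9, -0.1, 179.7]
ft_force: [-0.9, 0.1, -0.0]
finger_gap: -0.4
```

Request:
play_rows([
  [[0,0,0.002],[0,0,0],1],
  [[0,0,0.002],[0,0,0],1],
  [[0,0,0.002],[0,0,0],1],
])

```text
time: 10.1
tool_pos: [524.8, 351.7, 42.9]
tcp_rot: [-179.9, -0.1, 179.7]
ft_force: [-3.5, -2.2, 6.6]
finger_gap: -0.1
```

Request:
play_rows([
  [[0,0,0.002],[0,0,0],1],
  [[0,0,0.002],[0,0,0],1],
  [[0,0,0.002],[0,0,0],1],
])

```text
time: 10.48
tool_pos: [524.7, 351.7, 39.6]
tcp_rot: [-179.9, -0.1, 179.7]
ft_force: [-3.4, -2.5, 6.7]
finger_gap: -0.3
```

Request:
play_rows([
  [[0,0,0.002],[0,0,0],1],
  [[0,0,0.002],[0,0,0],1],
  [[0,0,0.002],[0,0,0],1],
])

```text
time: 10.85
tool_pos: [524.8, 351.7, 36.4]
tcp_rot: [-179.9, -0.1, 179.7]
ft_force: [-4.5, -2.9, 7.9]
finger_gap: -0.2
```

Request:
play_rows([
  [[0,0,0.002],[0,0,0],1],
  [[0,0,0.002],[0,0,0],1],
  [[0,0,0.002],[0,0,0],1],
])

```text
time: 11.22
tool_pos: [524.8, 351.8, 36.0]
tcp_rot: [-179.9, -0.1, 179.7]
ft_force: [-8.4, -5.0, 15.6]
finger_gap: -0.1
```

Request:
play_rows([
  [[0,0,0.003],[0,0,0],1],
])

```text
time: 11.35
tool_pos: [524.9, 351.8, 35.9]
tcp_rot: [-179.9, -0.2, 179.7]
ft_force: [-14.8, -7.9, 27.5]
finger_gap: 0.3
```

The shim bottomed out: tip at 35.9 with the force at 27 N. I'll re-press the FL ring to check that it is firm.

Request:
play_rows([
  [[0,0,-0.012],[0,0,0],1],
  [[0,0,-0.01],[0,0,0],1],
  [[0,-0.025,0],[0,0,0],1],
  [[0,-0.022,0],[0,0,0],1],
  [[0,0,0],[0,0,0],1],
  [[0,0,0],[0,0,0],1],
])

```text
time: 12.1
tool_pos: [526.2, 304.1, 61.3]
tcp_rot: [180.0, 0.1, 179.7]
ft_force: [-0.1, 0.5, 0.1]
finger_gap: 0.4
```

```bash
python3 -c "
from h import *
tgt('FL',0,37)"
```

```text
t 12.1 pos [526.2 304.1  61.3] [1.7999e+02 5.0000e-02 1.7969e+02] F [-0.1  0.5  0.1] gap 0.4
tool delta mm [ 0.4 -0.6 24.3] rotvec [ 0.     0.001 -0.005]
```

Request:
play_rows([
  [[0,0,0.012],[0,0,-0.005],1],
  [[0,0,0.008],[0,0,0],1],
  [[0,0,0.003],[0,0,0],1],
  [[0,0,0],[0,0,0],1],
])

```text
time: 12.6
tool_pos: [525.8, 305.2, 36.0]
tcp_rot: [-180.0, 0.0, -179.9]
ft_force: [-0.7, -2.8, 5.2]
finger_gap: 0.0
```

Request:
play_rows([
  [[0,0,0.001],[0,0,0],1],
])

```text
time: 12.72
tool_pos: [525.8, 305.2, 35.8]
tcp_rot: [-180.0, -0.0, -179.9]
ft_force: [-6.1, -3.1, 13.4]
finger_gap: -0.1
```

Request:
play_rows([
  [[0,0,0.001],[0,0,0],1],
])

```text
time: 12.85
tool_pos: [525.8, 305.2, 35.8]
tcp_rot: [-179.9, -0.0, -179.9]
ft_force: [-6.0, -3.4, 11.8]
finger_gap: 0.2
```

Request:
play_rows([
  [[0,0,0.001],[0,0,0],1],
])

```text
time: 12.98
tool_pos: [525.8, 305.2, 35.9]
tcp_rot: [-179.9, -0.0, -179.9]
ft_force: [-4.8, -2.0, 9.5]
finger_gap: 0.1
```

FL is now firm at 35.8 with 12–13 N. I'll lift away and retreat up and back toward the start side.

Request:
play_rows([
  [[0,0,-0.015],[0,0,0],1],
  [[0,0,-0.04],[0,0,0],1],
  [[0,0,-0.05],[0,0,0],1],
  [[0.03,0.03,-0.04],[0,0,0],1],
  [[0.04,0.04,0],[0,0,0],1],
  [[0.045,0.04,0],[0,0,0],1],
  [[0.045,0.04,0],[0,0,0],1],
  [[0.03,0.03,0],[0,0,0],1],
])

```text
time: 13.98
tool_pos: [334.2, 490.5, 194.1]
tcp_rot: [179.6, 0.4, 179.7]
ft_force: [0.9, 0.2, 0.4]
finger_gap: -0.3
```

Request:
play_rows([
  [[0,0,0],[0,0,0],1],
  [[0,0,0],[0,0,0],1],
])

```text
time: 14.22
tool_pos: [332.0, 492.7, 195.9]
tcp_rot: [179.5, 0.4, -180.0]
ft_force: [-0.5, 0.3, 0.6]
finger_gap: 0.0
```

Run:
```python
from h import *
import cv2
a=eyes.snapshot("top")[:,:,::-1]; b=eyes.snapshot("scene")[:,:,::-1]
A=cv2.resize(a[140:300,70:350],(560,320),interpolation=cv2.INTER_CUBIC)
B=cv2.resize(b[200:340,160:405],(560,320),interpolation=cv2.INTER_CUBIC)
cv2.imwrite("pics/end.png",np.vstack([A,B])[:600]); s=r.sense(); print(s["tool_pos"],s["ft_force"])
```

```text
[332.51002854 492.33948328 195.70498091] [-0.23913747 -0.43401696 -0.22274925]
```

View pics/end.png

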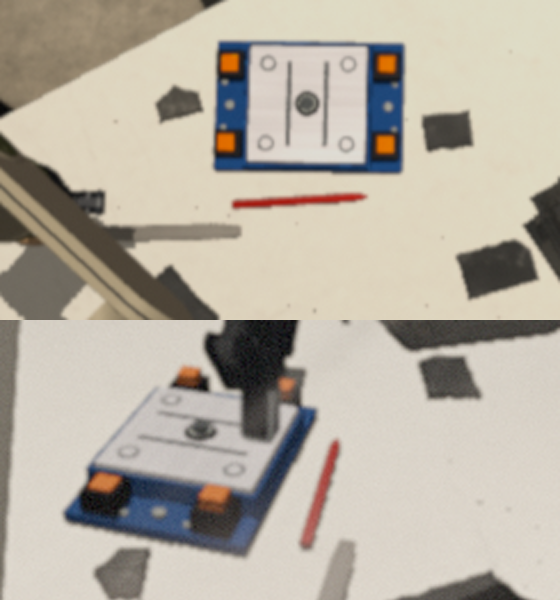

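The far-left shim sits low in its guide, the other three stand up, and the pencil and slates are in place. The gripper hangs clear; it only overlaps the jig in the scene camera's line of sight.

```bash
python3 -c "
from bench import r
print(r.hand_in())"
```

```text
the job is handed in; nothing more can be done
None
```

The far-left corner was the one that rocked. I pressed its shim fully down, and the plate now sits firm there.

- **Finding the corner:** I pressed the ring marks with closed fingertips. Near left, near right and far right were firm, giving about 0.1 mm at 10–18 N. Far left dipped about 3.1 mm at 10 N.
- **Pressing the shim:** the far-left shim slid down at about 7 N and stopped with its top 36 mm above the bench, where I held it with up to 27 N.
- **Checks afterwards:** a second press on the far-left ring was firm, 35.8 mm at 13 N. The last pictures showed the other three shims up and the pencil and slates where they were. The spring clamp was not in those crops, but the arm did not go near it.
- **At hand-in:** the arm was clear, about 196 mm above the bench, with about 0 N on the tool, at about 14 s of the 51 s allowed. No check failed or disagreed.

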